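# Pack the site caddy on the welding bench

### The job

Pack the grey caddy for the site job: stand the clean copper nozzle in the blue tray, the clean bright clamping bolt in the yellow tray and the green-footed jack in the green tray, and stand the blue punch in the red tin, where a plug lies at an unknown depth: lower it gently until you feel it touch, then let go, neither dropping nor forcing it. Leave the sooty black nozzle and the rusty bolt where they stand.

Things in the scene. Friction and masses are not known exactly. Their poses are not given: they have to be found in the camera images.
- nozzle_c (a point): Clean copper-coloured welding torch nozzle, standing upright on the bench with its narrow end up: a round body 74 mm high, foot collar 32 mm across and 16 mm high, then 26 mm across up to 58 mm, narrowing to 22 mm at the top. About 120 g. This point is its centre, 37 mm above its underside; z up along its axis.
- old_nozzle_c (a point): Look-alike to leave alone: a used nozzle of the same shape and size, sooty black with specks of spatter. This point is its centre, 37 mm above its underside; z up.
- bolt_c (a point): Clean clamping bolt standing on its head on the bench: black knurled head 42 mm across and 14 mm high at the bottom, bright steel shank 16 mm across from 14 to 76 mm. About 140 g. This point is on its axis, 38 mm above its underside (grip the shank here or higher, keeping the fingertips above the head); z up.
- old_bolt_c (a point): Look-alike to leave alone: a bolt of the same shape and size, rusty brown all over. This point is on its axis, 38 mm above its underside; z up.
- jack_c (a point): Small screw support jack standing on the bench: green foot 44 mm across and 18 mm high, brass threaded column 24 mm across from there to 66 mm, rounded off at 76 mm. About 200 g. This point is on its axis, 38 mm above its underside (grip the column 5 to 15 mm higher, fingertips above the foot); z up.
- punch_c (a point): Steel punch with a blue body, standing upright on its flat end: 22 mm across up to 105 mm, then a steel point up to 120 mm. About 250 g. This point is its centre, 60 mm above its underside; z up. Gripped 15 to 25 mm above this point, the fingers stay above the tin's rim.
- tray_blue: Blue tray, 84 x 84 mm outside, walls 4 mm thick and 16 mm high, inner floor 76 x 76 mm and 4 mm above its origin. Origin at the centre of its underside, x and y along its sides, z up. Fixed in the grey caddy (a square plate of 204 mm with a 12 mm rim and low handles), where this tray, the other two and the tin stand two by two, 95 mm apart, in any order; the tray's underside is 4 mm above the bench.
- tray_yellow: Yellow tray, 84 x 84 mm outside, walls 4 mm thick and 16 mm high, inner floor 76 x 76 mm and 4 mm above its origin. Origin at the centre of its underside, x and y along its sides, z up. Fixed in the grey caddy (a square plate of 204 mm with a 12 mm rim and low handles), where this tray, the other two and the tin stand two by two, 95 mm apart, in any order; the tray's underside is 4 mm above the bench.
- tray_green: Green tray, 84 x 84 mm outside, walls 4 mm thick and 16 mm high, inner floor 76 x 76 mm and 4 mm above its origin. Origin at the centre of its underside, x and y along its sides, z up. Fixed in the grey caddy (a square plate of 204 mm with a 12 mm rim and low handles), where this tray, the other two and the tin stand two by two, 95 mm apart, in any order; the tray's underside is 4 mm above the bench.
- tin: Opaque red round tin, open at the top, 70 mm across, 65 mm high, walls 3 mm. Origin at the centre of its underside, 4 mm above the bench; z up. Fixed in the caddy beside the trays, in any of the four places. A firm flat cork plug fills it to a level that is different each time: the plug's top is 22 to 48 mm above the tin's underside. The punch stands on the plug and sticks out of the tin.

How it is judged:
At the end, for the whole second after the job is handed in: Copper nozzle, bright bolt and jack stand upright (0.12 rad) on the floor (5 mm) of the blue, yellow and green tray, within 25 mm of its centre along each side; the punch is in the tin, its foot below the rim; the two look-alikes upright within 20 mm of their places; all at rest (x of nozzle_c in the frame of tray_blue between -0.025 and 0.025 m and y of nozzle_c in the frame of tray_blue between -0.025 and 0.025 m and z of nozzle_c in the frame of tray_blue between 0.036 and 0.046 m and angle between each of nozzle_c, bolt_c, jack_c's own z axis and vertical below 0.12 rad and linear speed of each of nozzle, bolt, jack, punch below 0.03 m/s and x of bolt_c in the frame of tray_yellow between -0.025 and 0.025 m and y of bolt_c in the frame of tray_yellow between -0.025 and 0.025 m and z of bolt_c in the frame of tray_yellow between 0.037 and 0.047 m and x of jack_c in the frame of tray_green between -0.025 and 0.025 m and y of jack_c in the frame of tray_green between -0.025 and 0.025 m and z of jack_c in the frame of tray_green between 0.037 and 0.047 m and horizontal distance between punch_c and tin below 0.035 m and z of punch_c in the frame of tin between 0.06 and 0.112 m and angle between punch_c's own z axis and vertical below 0.6 rad and distance of each of old_nozzle_c, old_bolt_c from where it was at the start of the episode below 0.02 m and angle between each of old_nozzle_c, old_bolt_c's own z axis and vertical below 0.2 rad); the robot touches nothing.
It fails at once if the punch is dropped into the tin (moves faster than 0.5 m/s inside it) (horizontal distance between punch_c and tin below 0.03 m and z of punch_c in the frame of tin below 0.12 m and linear speed of punch above 0.5 m/s).
It fails at once if the punch is forced against the tin or the plug in it (over 45 N) (contact force between punch and tin above 45 N).
It fails at once if the sooty nozzle is moved more than 20 mm (distance of old_nozzle_c from where it was at the start of the episode above 0.02 m).
It fails at once if the rusty bolt is moved more than 20 mm (distance of old_bolt_c from where it was at the start of the episode above 0.02 m).
It also fails if it takes over 117 s, if anything falls off the work surface, if the arm or the gripper's body presses on something with over 40 N, if the wrist force passes 120 N, or if a joint passes its speed limit or range.

### The arm

A 6-joint arm with a two-finger parallel gripper is mounted at the origin on the work surface. World frame = base frame: x ahead of the robot, y to its left, z up, the work surface at z = 0. Lengths are in m, angles in rad, forces in N, time in s.
With the tool pointing down it reaches from about 0.375 to 0.9 m from the base axis. Payload 3.1 kg.
Tool frame: the origin (TCP) lies on the mounting face of the last link; the fingertips stand 182 mm ahead of it and the grasp point (between the pads) lies 164 mm ahead of it; z points along the fingers, y is the direction in which the jaws open and shut (so a half turn about z gives the same grasp; the last joint's range is limited). The gripper opens to 87 mm and grips with 3 to 60 N. Pads are 19 mm wide; open, the fingers measure 117 mm over their backs; the gripper's body (75 mm by 190 mm) begins 51 mm behind the grasp point.
Start: joints at [-1.302, 0.527, 1.433, -0, 1.181, -0.178], TCP at [0.27, -0.564, 0.405] pointing down, gripper open.
Joint ranges: [-3.08, 3.08], [-0.75, 2.2], [0.22, 2.44], [-1.43, 4.57], [0, 2.65], [-2.85, 2.85]. Speed limits (rad/s): [2.79, 2.79, 3.14, 3.14, 3.14, 3.14].

### API

Orientations are given as a unit quaternion [x, y, z, w].
In Python, from rig import robot, camera, camera_model gives the robot as it stands.
- The arm moves only by the tool drive_tool, never from a script. Its argument "plan" is a list that holds one entry, the list of rows, each a list of 6 numbers: the shift along the world's x, y, z in units of 2.5 cm (1.0 is 2.5 cm), then the turn, a rotation vector about the world's x, y, z in units of 6 degrees (1.0 is 6 degrees). A call has 1 to 8 rows; each row shifts and turns the commanded pose from where the row before left it; what a row does not reach is not made up. A row lasts 1/8 s, in which the tool goes at most 62.5 mm and 10.7 degrees, less where a joint would pass 70% of its speed; a pose out of reach is approached as far as the arm can. A call with a number of a shift or a turn outside -1 to 1 is refused whole. A call with a gripper value outside its range is refused whole. "grip" is the closure, from 0 (fully open) to 1 (shut), set as the call begins (left out, the last holds). The fingers move at their own pace and stop on an object; "force" is the grip in N (left out, the last holds). Time passes only in rows, so rows that do not move let the fingers close. It gives the time, the measured TCP pose, the force and the opening at its end, in the units of the state.
- robot.get_obs(): the state, without advancing time (a new reading comes with each control period).
- camera(name): name is "scene" or "top" or "wrist"; returns the picture (400x640x3 uint8, red, green, blue); there is no depth.
- camera_model(name): a dict with "K" (3x3 intrinsics, pixels), "world_to_cam" (4x4, takes a point from world to camera coordinates); the wrist camera has in their place "tool_from_camera" (4x4, takes a point from camera to tool coordinates, whose origin is the TCP and whose axes are the flange's). Camera axes: x right, y up, looking along -z (the intrinsics and any distortion apply to the point x, -y, -z); pixel columns grow to the right and rows downward; lengths in m; the calibration is good to about 2 mm. A picture is of the moment at which its call begins: read the wrist's pose just before it. camera_model takes no time and is no camera call.
- robot.hand_in(): hands the job in, once; it reports no verdict.
The state is a dict: "time": time; "q": joint angles; "joint_velocities": joint speeds; "joint_torque": joint torques, N m; "position": TCP position; "tool_rot": TCP orientation; "ft_force": force on the tool from outside, world axes, zero at the start; "moment": the same for the moment, N m; "grip_width": finger opening in m.
Only numpy, scipy, OpenCV 4.12 (cv2) and the standard library are available. Lean on these libraries where they do the work, as an engineer would, in place of code of your own. Each camera call takes 0.05 s, during which the arm holds its last target.

## Working session

There is one attempt and no reset: what is moved stays moved. The work goes in short steps, Python scripts to look and compute and a tool call to move; the robot and the scene stay as the last step left them, time stands still between calls to the robot, and variables do not carry over. Pictures are saved under pics/ and viewed, and the job is handed in when it is done.

Besides the shell and the picture viewer there is one more tool, called after "Emit:" as a command line: name --argument value ..., lists and objects as JSON in quotes. drive_tool: Moves the arm, as the interface text tells. Shifts and turns lie within -1 to 1; 1 stands for 2.5 cm of shift or 6 degrees of turn. Its arguments: {"type":"object","properties":{"plan":{"type":"array","items":{"type":"array","items":{"type":"array","items":{"type":"number","minimum":-1,"maximum":1}}}},"grip":{"type":"number"},"force":{"type":"number"}},"required":["plan"]}

```bash
mkdir -p pics; ls; python3 - <<'E'
from rig import robot,camera,camera_model
import cv2
o=robot.get_obs();print(o)
for n in("scene","top","wrist"):
    cv2.imwrite(f"pics/a_{n}.png",camera(n)[:,:,::-1]);print(n,camera_model(n))
E
```

```text
pics
{'time': 0.0, 'q': array([-1.30250463e+00,  5.28461885e-01,  1.43390433e+00, -3.25348079e-05,
        1.18140709e+00, -1.78520360e-01]), 'joint_velocities': array([ 9.23164692e-04, -2.41394202e-04, -1.00914290e-03, -7.99312149e-04,
        1.05112454e-05, -6.48318620e-04]), 'joint_torque': array([ 2.47139214e-03, -4.40028334e+01, -1.76593333e+01,  6.35309145e-02,
        5.82491315e-02, -1.61283820e-04]), 'position': array([ 0.26997603, -0.56329703,  0.4037732 ]), 'tool_rot': array([ 9.75146542e-01,  2.21558190e-01, -6.39512647e-05, -1.08855143e-03]), 'ft_force': array([-0.01674737,  0.2168756 ,  0.37140794]), 'moment': array([-0.02483436,  0.02806471, -0.04023394]), 'grip_width': 0.08678139112237218}
scene {'K': array([[502.27051253,   0.        , 321.26468299],
       [  0.        , 502.27051253, 191.11190852],
       [  0.        ,   0.        ,   1.        ]]), 'world_to_cam': array([[-0.91340474,  0.40700592,  0.00616114,  0.51337367],
       [-0.33359323, -0.75715348,  0.56163525,  0.14009286],
       [ 0.2332538 ,  0.51094499,  0.827362  , -1.24410934],
       [ 0.       
[... 300 characters left out ...]
850536,  0.02949822,  0.04600976, -0.53561312],
       [-0.04637276,  0.01174164,  0.9988552 , -0.83818334],
       [ 0.        ,  0.        ,  0.        ,  1.        ]])}
wrist {'K': array([[303.65010912,   0.        , 317.21788489],
       [  0.        , 303.65010912, 195.92819956],
       [  0.        ,   0.        ,   1.        ]]), 'tool_from_camera': array([[-1.58582900e-04,  9.69914204e-01,  2.43446938e-01,
         6.59838368e-02],
       [ 9.99999819e-01,  1.25787414e-05,  6.01291489e-04,
        -1.61361023e-04],
       [ 5.80138900e-04,  2.43446989e-01, -9.69914031e-01,
         2.00399967e-02],
       [ 0.00000000e+00,  0.00000000e+00,  0.00000000e+00,
         1.00000000e+00]])}
```

View pics/a_scene.png

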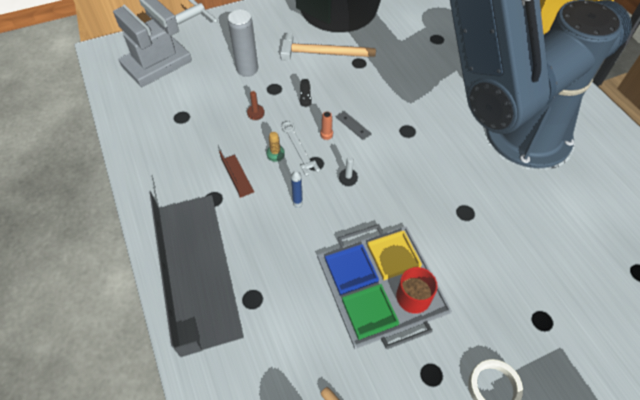

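View pics/a_top.png

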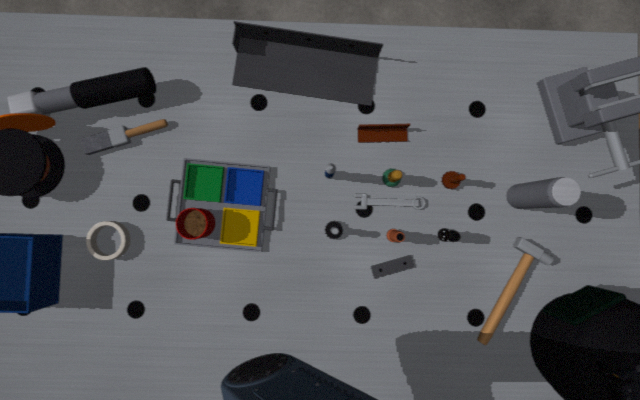

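View pics/a_wrist.png

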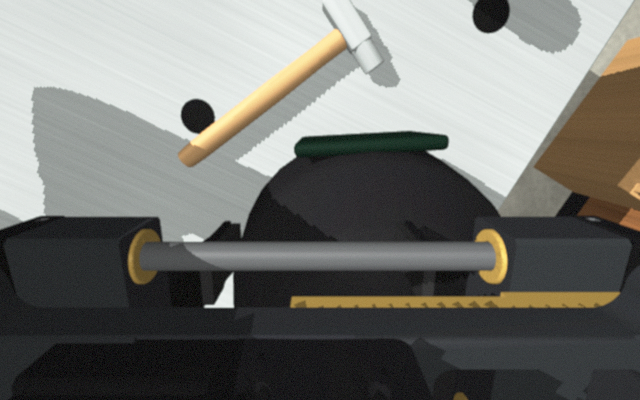

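```bash
python3 - <<'E'
import cv2,numpy as np
t=cv2.imread('pics/a_top.png');s=cv2.imread('pics/a_scene.png')
cv2.imwrite('pics/b_top.png',cv2.resize(t[150:260,310:470],None,fx=5,fy=5,interpolation=cv2.INTER_NEAREST))
cv2.imwrite('pics/b_cad.png',cv2.resize(t[145:260,160:285],None,fx=5,fy=5,interpolation=cv2.INTER_NEAREST))
cv2.imwrite('pics/b_scene.png',cv2.resize(s[70:215,235:365],None,fx=4,fy=4,interpolation=cv2.INTER_NEAREST))
E
```

```text
(no output)
```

View pics/b_top.png

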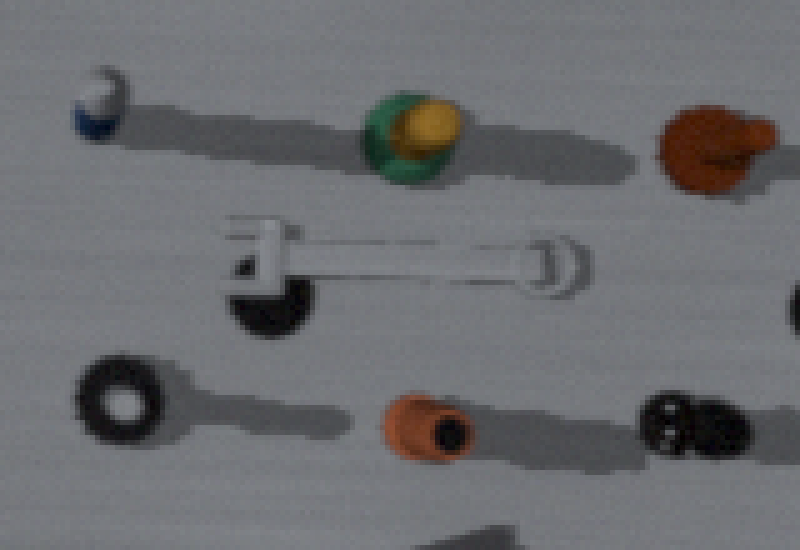

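View pics/b_cad.png

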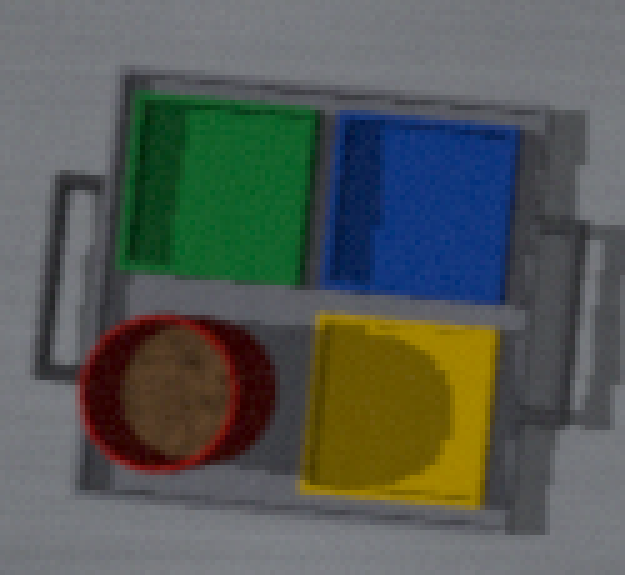

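View pics/b_scene.png

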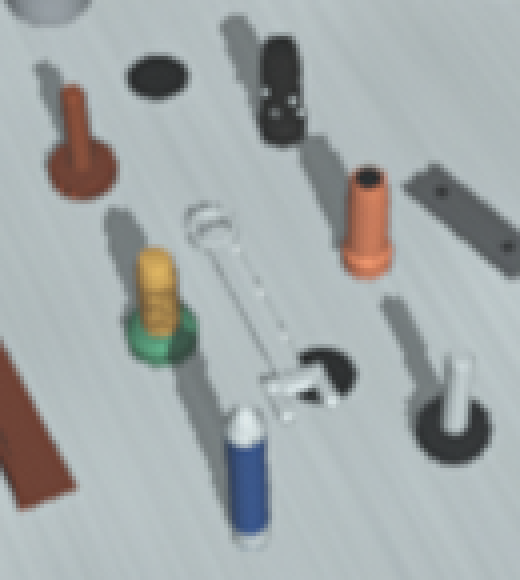

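```bash
cat > h.py <<'E'
import numpy as np
from rig import robot,camera,camera_model
def ray(name,px):
    m=camera_model(name);K=m['K'];W=m['world_to_cam']
    d=np.linalg.inv(K)@np.array([px[0],px[1],1.]);d=np.array([d[0],-d[1],-d[2]])
    R=W[:3,:3];return -R.T@W[:3,3],R.T@d
def onz(name,px,z):
    o,d=ray(name,px);return (o+d*(z-o[2])/d[2])[:2]
def proj(name,p):
    m=camera_model(name);c=m['world_to_cam']@np.append(p,1);v=m['K']@np.array([c[0],-c[1],-c[2]]);return v[:2]/v[2]
E
python3 - <<'E'
from h import *
import cv2
np.set_printoptions(precision=4,suppress=True)
T=lambda u,v:(310+u/5-.5,150+v/5-.5)
C=lambda u,v:(160+u/5-.5,145+v/5-.5)
S=lambda u,v:(235+u/4-.5,70+v/4-.5)
for n,c,p,z in [('nozzle top','top',T(451,434),.074),('nozzle top','scene',S(370,178),.074),
 ('bolt head','top',T(120,400),.012),('bolt head','scene',S(453,428),.009),('bolt top','top',T(124,405),.076),('bolt top','scene',S(459,358),.076),
 ('jack foot','top',T(409,138),.014),('jack foot','scene',S(161,326),.009),('jack dome','top',T(434,127),.066),
 ('punch tip','scene',S(246,407),.12),('punch tip','top',T(108,78),.12),('punch blue top centre','top',T(103,98),.105),
 ('tin','top',C(159,394),.069),('oldnoz top','top',T(720,428),.074),('oldbolt','top',T(706,150),.01),
 ]: print(n,c,onz(c,p,z))
img=cv2.imread('pics/a_top.png');hsv=cv2.cvtColor(img,cv2.COLOR_BGR2HSV)
im2=cv2.imread('pics/a_scene.png');h2=cv2.cvtColor(im2,cv2.COLOR_BGR2HSV)
for n,lo,hi in [('blue',(105,130,40),(125,255,255)),('green',(50,130,40),(80,255,255)),('yellow',(20,150,50),(32,255,255)),('tin',(0,200,60),(4,255,255))]:
  for cam,H in(('top',hsv),('scene',h2)):
    m=cv2.inRange(H,lo,hi);k,l,st,ce=cv2.connectedComponentsWithStats(m);i=1+np.argmax(st[1:,4])
    cn=cv2.findContours((l==i).astype('uint8'),0,2)[0][0]
    r=cv2.minAreaRect(cn); b=cv2.boxPoints(r)
    print(n,cam,st[i],'px',r[0],[onz(cam,q,.02) for q in b],'c',np.mean([onz(cam,q,.02) for q in b],0))
E
```

```text
nozzle top top [ 0.4588 -0.2004]
nozzle top scene [ 0.4583 -0.201 ]
bolt head top [ 0.4673 -0.059 ]
bolt head scene [ 0.4688 -0.0593]
bolt top top [ 0.4674 -0.0575]
bolt top scene [ 0.4693 -0.0584]
jack foot top [ 0.5945 -0.192 ]
jack foot scene [ 0.5957 -0.1972]
jack dome top [ 0.5938 -0.1922]
punch tip scene [ 0.5999 -0.0439]
punch tip top [ 0.6034 -0.0449]
punch blue top centre top [ 0.597  -0.0437]
tin top [0.474 0.254]
oldnoz top top [ 0.4648 -0.318 ]
oldbolt top [ 0.5935 -0.3343]
blue top [   0  234   34   80 2201] px (16.5, 273.5) [array([0.4355, 0.7061]), array([0.4376, 0.6312]), array([0.2589, 0.6195]), array([0.257 , 0.6937])] c [0.3473 0.6626]
blue scene [ 325  245   54   50 1681] px (351.6058349609375, 268.4160461425781) [array([0.6045, 0.1101]), array([0.513 , 0.1131]), array([0.5269, 0.2032]), array([0.6138, 0.1986])] c [0.5646 0.1562]
green top [ 183  163   41   39 1318] px (203.2987823486328, 182.31097412109375) [array([0.5302, 0.2927]), array([0.6136, 0.2874]), array([0.6067, 0.2014]), array([0.5232, 0.2071])] c [0.5685 0.2471]
green scene [ 343  285   56   54 1880] 
[... 274 characters left out ...]
[0.5121, 0.1996]), array([0.5069, 0.1142]), array([0.4238, 0.1187])] c [0.468 0.159]
yellow scene [ 368  232   53   47 1529] px (393.95892333984375, 253.890380859375) [array([0.5096, 0.117 ]), array([0.416 , 0.1192]), array([0.4334, 0.208 ]), array([0.5224, 0.2042])] c [0.4704 0.1621]
tin top [183 209  25  30  84] px (197.03277587890625, 221.86065673828125) [array([0.5019, 0.2915]), array([0.5168, 0.2463]), array([0.4506, 0.2237]), array([0.4358, 0.2688])] c [0.4763 0.2576]Traceback (most recent call last):
  File "<stdin>", line 17, in <module>
    return _wrapfunc(a, 'argmax', axis=axis, out=out, **kwds)
    return bound(*args, **kwds)
ValueError: attempt to get argmax of an empty sequence
```

Layout measured: nozzle (0.459,-0.2005), bolt (0.468,-0.059), jack (0.594,-0.193), punch (0.600,-0.0445), blue (0.5645,0.155), green (0.5695,0.2485), yellow (0.469,0.160) and tin (0.474,0.254). Both views agree within a few mm, and the tray spacing comes out close to 95 mm. Jaws will go along y, starting with the nozzle.

Emit:
drive_tool --plan '[[[0.3, 1, 0, 0, 0, -0.53], [0.3, 1, 0, 0, 0, -0.53], [0.3, 1, 0, 0, 0, -0.53], [0.3, 1, 0, 0, 0, -0.53], [0.3, 1, 0, 0, 0, -0.53], [0.3, 1, 0, 0, 0, -0.53], [0.3, 1, 0, 0, 0, -0.53], [0.3, 1, 0, 0, 0, -0.53]]]' --grip 0

```text
time: 1.15
position: [0.3302, -0.3627, 0.4046]
tool_rot: [1.0, 0.0, -0.0, -0.0]
ft_force: [0.1, -0.4, 0.4]
grip_width: 0.0872
```

Emit:
drive_tool --plan '[[[0.64, 0.81, 0, 0, 0, 0], [0.64, 0.81, 0, 0, 0, 0], [0.64, 0.81, 0, 0, 0, 0], [0.64, 0.81, 0, 0, 0, 0], [0.64, 0.81, 0, 0, 0, 0], [0.64, 0.81, 0, 0, 0, 0], [0.64, 0.81, 0, 0, 0, 0], [0.64, 0.81, 0, 0, 0, 0]]]'

```text
time: 2.15
position: [0.4585, -0.2008, 0.4046]
tool_rot: [1.0, 0.001, -0.0, -0.0]
ft_force: [0.5, -0.6, -0.1]
grip_width: 0.0871
```

Emit:
drive_tool --plan '[[[0, 0, 0, 0, 0, 0], [0, 0, 0, 0, 0, 0]]]'

```text
time: 2.4
position: [0.4578, -0.2018, 0.4046]
tool_rot: [1.0, 0.002, -0.0, 0.0]
ft_force: [0.3, 0.0, -0.4]
grip_width: 0.0873
```

```bash
cat >> h.py <<'E'
from scipy.spatial.transform import Rotation as Ro
def wray(px,o):
    m=camera_model('wrist');d=np.linalg.inv(m['K'])@np.array([px[0],px[1],1.]);d=np.array([d[0],-d[1],-d[2]])
    R=Ro.from_quat(o['tool_rot']).as_matrix();T=m['tool_from_camera']
    return R@T[:3,3]+o['position'],R@(T[:3,:3]@d)
def wonz(px,z,o):
    a,d=wray(px,o);return (a+d*(z-a[2])/d[2])[:2]
def wproj(p,o):
    m=camera_model('wrist');R=Ro.from_quat(o['tool_rot']).as_matrix();T=m['tool_from_camera']
    t=R.T@(np.array(p)-o['position']);c=T[:3,:3].T@(t-T[:3,3]);v=m['K']@np.array([c[0],-c[1],-c[2]]);return v[:2]/v[2]
E
python3 - <<'E'
from h import *
import cv2
o=robot.get_obs();print(o['time'],o['position'],o['tool_rot'],o['ft_force'])
cv2.imwrite('pics/c_w.png',camera('wrist')[:,:,::-1])
for p in [(.4588,-.2005,.074),(.594,-.193,.076),(.468,-.0588,.076),(.6,-.0445,.12)]:print(wproj(p,o))
E
```

```text
2.4 [ 0.45780873 -0.20183253  0.40460345] [ 9.99998757e-01  1.54141807e-03 -3.22155438e-04  7.92573178e-05] [ 0.28205434  0.04289559 -0.42531125]
[316.12658948 183.56338735]
[308.34185618  41.36407409]
[178.52499004 174.81595728]
[117.05774202  18.35438016]
```

View pics/c_w.png

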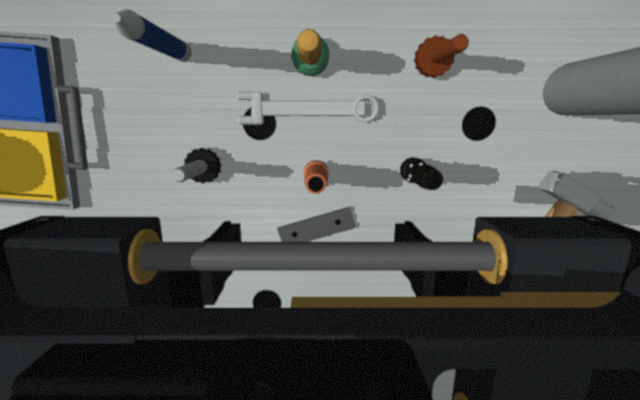

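The view agrees with my predictions: nozzle hole at (316,183), jack at (309,40). The bolt is about 2 px off, and the punch tip is about 8 px off, so I'll recheck that one. Descending on the nozzle.

Emit:
drive_tool --plan '[[[0.04, 0.05, -0.98, 0, 0, 0], [0, 0, -0.98, 0, 0, 0], [0, 0, -0.98, 0, 0, 0], [0, 0, -0.98, 0, 0, 0], [0, 0, -0.98, 0, 0, 0], [0, 0, -0.98, 0, 0, 0], [0, 0, -0.98, 0, 0, 0], [0, 0, -0.98, 0, 0, 0]]]'

```text
time: 3.45
position: [0.4588, -0.2015, 0.208]
tool_rot: [1.0, 0.001, 0.0, 0.0]
ft_force: [0.2, 0.6, -0.6]
grip_width: 0.087
```

Emit:
drive_tool --plan '[[[0, 0, 0, 0, 0, 0], [0, 0, 0, 0, 0, 0], [0, 0, 0, 0, 0, 0], [0, 0, 0, 0, 0, 0], [0, 0, 0, 0, 0, 0], [0, 0, 0, 0, 0, 0]]]' --grip 1 --force 20

```text
time: 4.2
position: [0.4591, -0.2003, 0.209]
tool_rot: [1.0, 0.001, 0.0, 0.0]
ft_force: [0.6, -0.5, -0.5]
grip_width: 0.035
```

Emit:
drive_tool --plan '[[[0, 0, 0, 0, 0, 0], [0, 0, 0, 0, 0, 0], [0, 0, 0, 0, 0, 0], [0, 0, 0, 0, 0, 0]]]'

```text
time: 4.7
position: [0.4591, -0.2003, 0.2088]
tool_rot: [1.0, 0.001, 0.0, -0.0]
ft_force: [-0.3, 0.1, 1.3]
grip_width: 0.0252
```

Emit:
drive_tool --plan '[[[0, 0, 0.3, 0, 0, 0], [0, 0, 0.6, 0, 0, 0], [0, 0, 1, 0, 0, 0], [0, 0, 1, 0, 0, 0], [0, 0, 1, 0, 0, 0], [0, 0, 1, 0, 0, 0], [0, 0, 1, 0, 0, 0], [0, 0, 1, 0, 0, 0]]]'

```text
time: 5.7
position: [0.4586, -0.2001, 0.3831]
tool_rot: [1.0, 0.001, 0.0, 0.0]
ft_force: [0.8, 0.8, -1.0]
grip_width: 0.0253
```

Emit:
drive_tool --plan '[[[0.265, 0.5, 0, 0, 0, 0], [0.265, 0.9, 0, 0, 0, 0], [0.265, 0.95, 0, 0, 0, 0], [0.265, 0.95, 0, 0, 0, 0], [0.265, 0.95, 0, 0, 0, 0], [0.265, 0.95, 0, 0, 0, 0], [0.265, 0.95, 0, 0, 0, 0], [0.265, 0.95, 0, 0, 0, 0]]]'

```text
time: 6.7
position: [0.5117, -0.021, 0.3802]
tool_rot: [1.0, 0.002, -0.001, -0.0]
ft_force: [0.7, -0.7, 0.0]
grip_width: 0.0253
```

Emit:
drive_tool --plan '[[[0.265, 0.95, 0, 0, 0, 0], [0.265, 0.95, 0, 0, 0, 0], [0.265, 0.95, 0, 0, 0, 0], [0.265, 0.95, 0, 0, 0, 0], [0.265, 0.95, 0, 0, 0, 0], [0.265, 0.95, 0, 0, 0, 0], [0.265, 0.9, 0, 0, 0, 0], [0.265, 0.5, 0, 0, 0, 0]]]'

```text
time: 7.7
position: [0.5645, 0.1564, 0.3802]
tool_rot: [1.0, 0.002, -0.001, -0.0]
ft_force: [-0.0, 0.7, -2.2]
grip_width: 0.0252
```

Emit:
drive_tool --plan '[[[0, 0, 0, 0, 0, 0], [0, 0, 0, 0, 0, 0]]]'

```text
time: 7.95
position: [0.5648, 0.1543, 0.3808]
tool_rot: [1.0, 0.001, -0.001, 0.0]
ft_force: [-0.0, 0.6, -1.2]
grip_width: 0.0252
```

```bash
python3 - <<'E'
from h import *
import cv2
o=robot.get_obs();print(o['time'],o['position'],o['tool_rot'],o['ft_force'])
cv2.imwrite('pics/d_w.png',camera('wrist')[:,:,::-1])
for p in [(.5645,.155,.02),(.5695,.2485,.02),(.469,.160,.02),(.474,.254,.069),(.6,-.0445,.12)]:print(wproj(p,o))
E
```

```text
7.95 [0.56475246 0.15426699 0.38082195] [ 9.99998934e-01  1.28417663e-03 -6.51493142e-04  2.40808954e-04] [-0.03674402  0.61604633 -1.17071218]
[316.63759111 179.00749854]
[234.40023275 174.49452198]
[312.380585   256.07801795]
[222.77540496 271.78820332]
[567.8365301  159.65547291]
```

View pics/d_w.png

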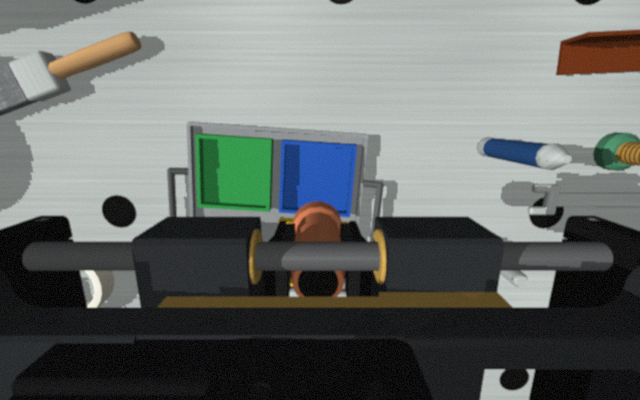

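Emit:
drive_tool --plan '[[[0, 0.03, -0.7, 0, 0, 0], [0, 0, -1, 0, 0, 0], [0, 0, -1, 0, 0, 0], [0, 0, -1, 0, 0, 0], [0, 0, -1, 0, 0, 0], [0, 0, -1, 0, 0, 0], [0, 0, -0.6, 0, 0, 0], [0, 0, -0.2, 0, 0, 0]]]'

```text
time: 9.0
position: [0.565, 0.1549, 0.2181]
tool_rot: [1.0, 0.001, -0.001, 0.0]
ft_force: [-0.6, -0.2, -0.9]
grip_width: 0.0251
```

Emit:
drive_tool --plan '[[[0, 0, 0, 0, 0, 0], [0, 0, 0, 0, 0, 0]]]'

```text
time: 9.25
position: [0.5655, 0.1554, 0.2197]
tool_rot: [1.0, 0.001, 0.001, -0.0]
ft_force: [0.4, 0.1, -0.7]
grip_width: 0.0253
```

Emit:
drive_tool --plan '[[[0, 0, -0.06, 0, 0, 0], [0, 0, -0.06, 0, 0, 0], [0, 0, 0, 0, 0, 0]]]'

```text
time: 9.62
position: [0.5653, 0.1555, 0.2167]
tool_rot: [1.0, 0.001, 0.001, -0.0]
ft_force: [-0.8, -0.1, 5.5]
grip_width: 0.0251
```

Emit:
drive_tool --plan '[[[0, 0, 0, 0, 0, 0], [0, 0, 0, 0, 0, 0], [0, 0, 0, 0, 0, 0], [0, 0, 0, 0, 0, 0]]]' --grip 0.3

```text
time: 10.12
position: [0.565, 0.1554, 0.2155]
tool_rot: [1.0, 0.001, -0.0, 0.0]
ft_force: [0.4, 0.4, 0.5]
grip_width: 0.0563
```

Emit:
drive_tool --plan '[[[0, 0, 0.4, 0, 0, 0], [0, 0, 1, 0, 0, 0], [0, 0, 1, 0, 0, 0], [0, 0, 1, 0, 0, 0], [0, 0, 1, 0, 0, 0], [0, 0, 1, 0, 0, 0], [0, 0, 1, 0, 0, 0]]]'

```text
time: 11.0
position: [0.5648, 0.1554, 0.3773]
tool_rot: [1.0, 0.001, 0.0, -0.0]
ft_force: [-0.1, -0.6, -0.1]
grip_width: 0.061
```

Emit:
drive_tool --plan '[[[0.0725, -0.87, 0, 0, 0, 0], [0.0725, -0.87, 0, 0, 0, 0], [0.0725, -0.87, 0, 0, 0, 0], [0.0725, -0.87, 0, 0, 0, 0], [0.0725, -0.87, 0, 0, 0, 0], [0.0725, -0.87, 0, 0, 0, 0], [0.0725, -0.87, 0, 0, 0, 0], [0.0725, -0.87, 0, 0, 0, 0]]]' --grip 0

```text
time: 12.0
position: [0.5796, -0.0197, 0.3761]
tool_rot: [1.0, 0.001, 0.0, 0.0]
ft_force: [0.2, -0.4, -0.5]
grip_width: 0.0869
```

Emit:
drive_tool --plan '[[[0.0725, -0.87, 0, 0, 0, 0], [0.0725, -0.87, 0, 0, 0, 0], [0.0725, -0.87, 0, 0, 0, 0], [0.0725, -0.87, 0, 0, 0, 0], [0.0725, -0.87, 0, 0, 0, 0], [0.0725, -0.87, 0, 0, 0, 0], [0.0725, -0.87, 0, 0, 0, 0], [0.0725, -0.87, 0, 0, 0, 0]]]'

```text
time: 13.0
position: [0.5942, -0.1941, 0.3757]
tool_rot: [1.0, 0.001, 0.0, -0.0]
ft_force: [0.2, 0.8, -0.0]
grip_width: 0.0872
```

Emit:
drive_tool --plan '[[[0, 0, 0, 0, 0, 0], [0, 0, 0, 0, 0, 0]]]'

```text
time: 13.25
position: [0.5939, -0.1924, 0.3756]
tool_rot: [1.0, 0.001, -0.0, -0.0]
ft_force: [-0.1, 0.2, -0.3]
grip_width: 0.0865
```

```bash
python3 - <<'E'
from h import *
import cv2
o=robot.get_obs();print(o['time'],o['position'],o['tool_rot'],o['ft_force'])
cv2.imwrite('pics/e_w.png',camera('wrist')[:,:,::-1])
cv2.imwrite('pics/e_s.png',camera('scene')[:,:,::-1])
for p in [(.594,-.193,.076),(.594,-.193,.018),(.6,-.0445,.12),(.6,-.0445,0)]:print(wproj(p,o))
E
```

```text
13.25 [ 0.59390348 -0.19235078  0.37556599] [ 9.99998963e-01  1.33123214e-03 -3.04222521e-04 -4.57871826e-04] [-0.10832623  0.24733557 -0.28356855]
[318.44985513 191.22902558]
[318.29877503 179.47344608]
[133.08139698 196.03566127]
[192.80580119 171.24303241]
```

View pics/e_w.png

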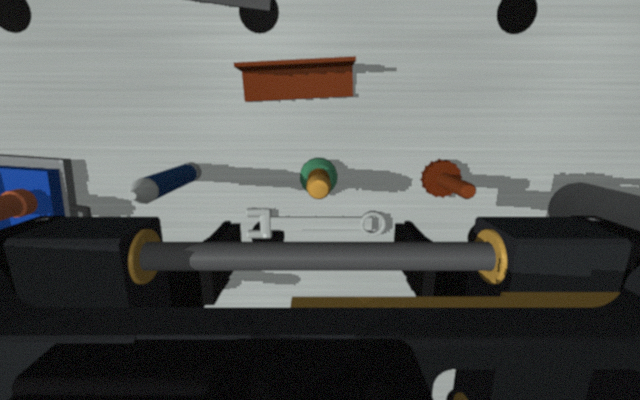

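View pics/e_s.png

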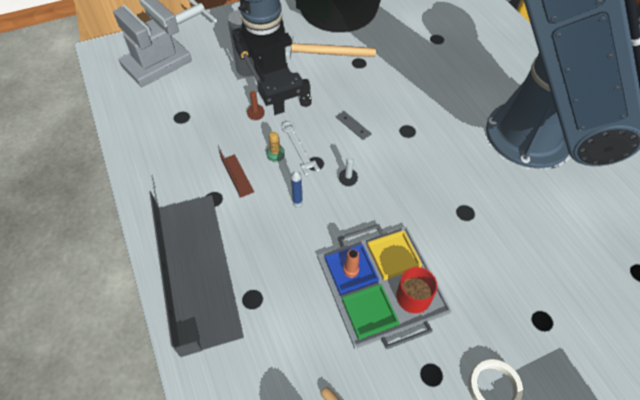

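Nozzle stands upright in the blue tray. Jack foot appears at (318,176), so I shift +2.5 mm in x and descend.

Emit:
drive_tool --plan '[[[0.1, 0, -0.76, 0, 0, 0], [0, 0, -1, 0, 0, 0], [0, 0, -1, 0, 0, 0], [0, 0, -1, 0, 0, 0], [0, 0, -1, 0, 0, 0], [0, 0, -1, 0, 0, 0], [0, 0, -0.5, 0, 0, 0], [0, 0, -0.2, 0, 0, 0]]]'

```text
time: 14.35
position: [0.5964, -0.1921, 0.213]
tool_rot: [1.0, 0.002, -0.001, -0.0]
ft_force: [-0.1, -1.0, -0.3]
grip_width: 0.0865
```

Emit:
drive_tool --plan '[[[0, 0, 0, 0, 0, 0], [0, 0, 0, 0, 0, 0], [0, 0, 0, 0, 0, 0], [0, 0, 0, 0, 0, 0], [0, 0, 0, 0, 0, 0], [0, 0, 0, 0, 0, 0], [0, 0, 0, 0, 0, 0], [0, 0, 0, 0, 0, 0]]]' --grip 1 --force 25

```text
time: 15.35
position: [0.5966, -0.1927, 0.2142]
tool_rot: [1.0, 0.001, 0.0, 0.0]
ft_force: [0.1, -0.1, -0.9]
grip_width: 0.0232
```

Emit:
drive_tool --plan '[[[0, 0, 0, 0, 0, 0], [0, 0, 0, 0, 0, 0]]]'

```text
time: 15.6
position: [0.5966, -0.1927, 0.2142]
tool_rot: [1.0, 0.001, 0.0, 0.0]
ft_force: [0.1, -0.9, -0.2]
grip_width: 0.0234
```

Emit:
drive_tool --plan '[[[0, 0, 0.3, 0, 0, 0], [0, 0, 0.6, 0, 0, 0], [0, 0, 1, 0, 0, 0], [0, 0, 1, 0, 0, 0], [0, 0, 1, 0, 0, 0], [0, 0, 1, 0, 0, 0], [0, 0, 1, 0, 0, 0], [0, 0, 1, 0, 0, 0]]]'

```text
time: 16.6
position: [0.5962, -0.1923, 0.3886]
tool_rot: [1.0, 0.001, 0.0, 0.0]
ft_force: [-0.4, 0.7, -1.6]
grip_width: 0.0228
```

Emit:
drive_tool --plan '[[[-0.0535, 0.6, 0, 0, 0, 0], [-0.0535, 0.9, 0, 0, 0, 0], [-0.0535, 0.9, 0, 0, 0, 0], [-0.0535, 0.9, 0, 0, 0, 0], [-0.0535, 0.9, 0, 0, 0, 0], [-0.0535, 0.9, 0, 0, 0, 0], [-0.0535, 0.9, 0, 0, 0, 0], [-0.0535, 0.9, 0, 0, 0, 0]]]'

```text
time: 17.6
position: [0.5858, -0.0186, 0.3868]
tool_rot: [1.0, 0.001, 0.0, -0.0]
ft_force: [-0.3, 0.1, -2.2]
grip_width: 0.0232
```

Emit:
drive_tool --plan '[[[-0.0535, 0.9, 0, 0, 0, 0], [-0.0535, 0.9, 0, 0, 0, 0], [-0.0535, 0.9, 0, 0, 0, 0], [-0.0535, 0.9, 0, 0, 0, 0], [-0.0535, 0.9, 0, 0, 0, 0], [-0.0535, 0.9, 0, 0, 0, 0], [-0.0535, 0.9, 0, 0, 0, 0], [-0.0535, 0.9, 0, 0, 0, 0]]]'

```text
time: 18.6
position: [0.5749, 0.1613, 0.3868]
tool_rot: [1.0, 0.001, 0.0, -0.0]
ft_force: [-0.1, 0.5, -2.0]
grip_width: 0.0232
```

Emit:
drive_tool --plan '[[[-0.0535, 0.9, 0, 0, 0, 0], [-0.0535, 0.9, 0, 0, 0, 0], [-0.0535, 0.9, 0, 0, 0, 0], [-0.0535, 0.85, 0, 0, 0, 0], [0, 0, 0, 0, 0, 0], [0, 0, 0, 0, 0, 0]]]'

```text
time: 19.35
position: [0.5698, 0.2485, 0.3866]
tool_rot: [1.0, 0.002, -0.0, 0.0]
ft_force: [0.0, -0.4, -2.5]
grip_width: 0.0232
```

```bash
python3 - <<'E'
from h import *
import cv2
o=robot.get_obs();print(o['time'],o['position'],o['tool_rot'],o['ft_force'])
cv2.imwrite('pics/f_w.png',camera('wrist')[:,:,::-1])
for p in [(.5645,.155,.02),(.5695,.2485,.02)]:print(wproj(p,o))
E
```

```text
19.35 [0.56977622 0.24853752 0.38659367] [ 9.99998752e-01  1.52757564e-03 -1.47410592e-04  3.74907607e-04] [ 0.03437767 -0.38683968 -2.4605875 ]
[397.51331579 182.83677884]
[317.22399989 178.39288801]
```

View pics/f_w.png

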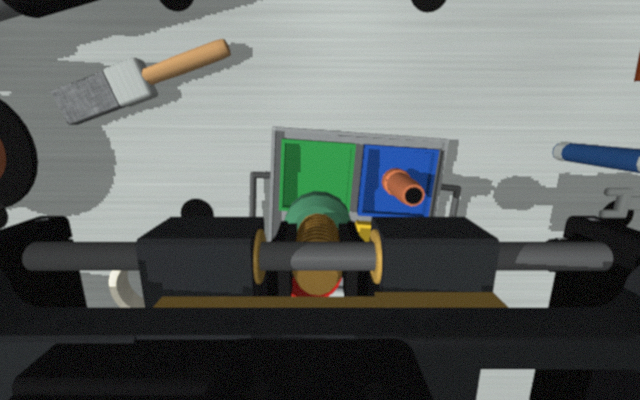

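Emit:
drive_tool --plan '[[[0, 0, -0.7, 0, 0, 0], [0, 0, -1, 0, 0, 0], [0, 0, -1, 0, 0, 0], [0, 0, -1, 0, 0, 0], [0, 0, -1, 0, 0, 0], [0, 0, -1, 0, 0, 0], [0, 0, -0.6, 0, 0, 0], [0, 0, -0.2, 0, 0, 0]]]'

```text
time: 20.4
position: [0.5696, 0.2482, 0.2228]
tool_rot: [1.0, 0.001, -0.001, 0.0]
ft_force: [0.0, -0.3, -1.9]
grip_width: 0.0236
```

Emit:
drive_tool --plan '[[[0, 0, -0.04, 0, 0, 0], [0, 0, -0.04, 0, 0, 0], [0, 0, 0, 0, 0, 0]]]'

```text
time: 20.78
position: [0.57, 0.2487, 0.223]
tool_rot: [1.0, 0.001, 0.001, -0.0]
ft_force: [0.0, 0.8, -1.5]
grip_width: 0.0232
```

Emit:
drive_tool --plan '[[[0, 0, -0.06, 0, 0, 0], [0, 0, 0, 0, 0, 0], [0, 0, 0, 0, 0, 0]]]'

```text
time: 21.15
position: [0.5702, 0.2487, 0.2221]
tool_rot: [1.0, 0.001, 0.001, -0.0]
ft_force: [-0.5, -0.9, 6.5]
grip_width: 0.0233
```

Emit:
drive_tool --plan '[[[0, 0, 0, 0, 0, 0], [0, 0, 0, 0, 0, 0], [0, 0, 0, 0, 0, 0], [0, 0, 0, 0, 0, 0]]]' --grip 0.3

```text
time: 21.65
position: [0.5698, 0.2486, 0.2205]
tool_rot: [1.0, 0.001, -0.0, 0.0]
ft_force: [1.0, -0.0, -0.2]
grip_width: 0.0548
```

Emit:
drive_tool --plan '[[[0, 0, 0.4, 0, 0, 0], [0, 0, 1, 0, 0, 0], [0, 0, 1, 0, 0, 0], [0, 0, 1, 0, 0, 0], [0, 0, 1, 0, 0, 0], [0, 0, 1, 0, 0, 0], [0, 0, 1, 0, 0, 0]]]'

```text
time: 22.52
position: [0.5696, 0.2486, 0.3823]
tool_rot: [1.0, 0.001, 0.0, -0.0]
ft_force: [0.9, 0.6, 0.1]
grip_width: 0.0613
```

Emit:
drive_tool --plan '[[[-0.29, -0.88, 0, 0, 0, 0], [-0.29, -0.88, 0, 0, 0, 0], [-0.29, -0.88, 0, 0, 0, 0], [-0.29, -0.88, 0, 0, 0, 0], [-0.29, -0.88, 0, 0, 0, 0], [-0.29, -0.88, 0, 0, 0, 0], [-0.29, -0.88, 0, 0, 0, 0], [-0.29, -0.88, 0, 0, 0, 0]]]' --grip 0

```text
time: 23.52
position: [0.5113, 0.0715, 0.3811]
tool_rot: [1.0, 0.001, 0.0, 0.0]
ft_force: [0.8, -0.4, 0.1]
grip_width: 0.0871
```

Emit:
drive_tool --plan '[[[-0.29, -0.88, 0, 0, 0, 0], [-0.29, -0.88, 0, 0, 0, 0], [-0.29, -0.88, 0, 0, 0, 0], [-0.29, -0.88, 0, 0, 0, 0], [-0.29, -0.88, 0, 0, 0, 0], [-0.29, -0.88, 0, 0, 0, 0], [0, 0, 0, 0, 0, 0], [0, 0, 0, 0, 0, 0]]]'

```text
time: 24.52
position: [0.4682, -0.0593, 0.3809]
tool_rot: [1.0, 0.001, 0.0, -0.0]
ft_force: [-0.5, 0.4, -0.3]
grip_width: 0.087
```

```bash
python3 - <<'E'
from h import *
import cv2
o=robot.get_obs();print(o['time'],o['position'],o['tool_rot'],o['ft_force'])
cv2.imwrite('pics/g_w.png',camera('wrist')[:,:,::-1])
for p in [(.468,-.0588,.076),(.468,-.0588,.014),(.6,-.0445,.12),(.6,-.0445,0)]:print(wproj(p,o))
E
```

```text
24.525 [ 0.46822355 -0.05927932  0.38092621] [ 9.99999377e-01  1.09313370e-03  1.67154977e-04 -1.54487945e-04] [-0.53294211  0.38843797 -0.32054949]
[317.06760091 190.56441971]
[317.11354405 178.48973628]
[297.41567998  24.98530632]
[304.35716448  58.01364807]
```

View pics/g_w.png

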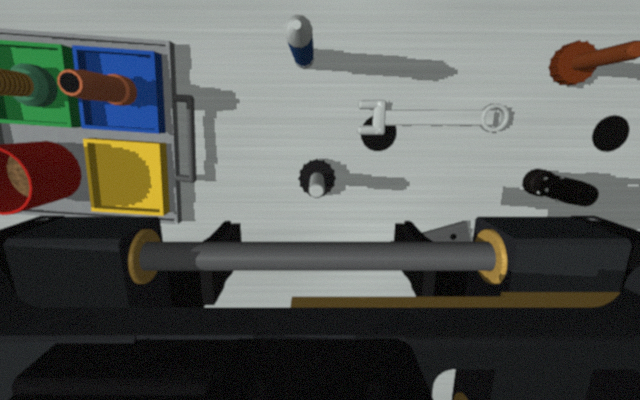

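Emit:
drive_tool --plan '[[[0.05, 0, -0.88, 0, 0, 0], [0, 0, -1, 0, 0, 0], [0, 0, -1, 0, 0, 0], [0, 0, -1, 0, 0, 0], [0, 0, -1, 0, 0, 0], [0, 0, -1, 0, 0, 0], [0, 0, -0.6, 0, 0, 0], [0, 0, -0.2, 0, 0, 0]]]'

```text
time: 25.58
position: [0.4696, -0.0589, 0.213]
tool_rot: [1.0, 0.002, -0.001, -0.0]
ft_force: [0.3, 0.3, 0.2]
grip_width: 0.0866
```

Emit:
drive_tool --plan '[[[0, 0, 0, 0, 0, 0], [0, 0, 0, 0, 0, 0], [0, 0, 0, 0, 0, 0], [0, 0, 0, 0, 0, 0], [0, 0, 0, 0, 0, 0], [0, 0, 0, 0, 0, 0], [0, 0, 0, 0, 0, 0], [0, 0, 0, 0, 0, 0]]]' --grip 1 --force 25

```text
time: 26.58
position: [0.4695, -0.0593, 0.2137]
tool_rot: [1.0, 0.001, -0.0, -0.0]
ft_force: [0.4, 0.1, -1.7]
grip_width: 0.0151
```

Emit:
drive_tool --plan '[[[0, 0, 0, 0, 0, 0], [0, 0, 0, 0, 0, 0], [0, 0, 0, 0, 0, 0]]]'

```text
time: 26.95
position: [0.4695, -0.0594, 0.2137]
tool_rot: [1.0, 0.001, -0.0, -0.0]
ft_force: [0.3, -0.2, -1.0]
grip_width: 0.0154
```

Emit:
drive_tool --plan '[[[0, 0, 0.3, 0, 0, 0], [0, 0, 0.6, 0, 0, 0], [0, 0, 1, 0, 0, 0], [0, 0, 1, 0, 0, 0], [0, 0, 1, 0, 0, 0], [0, 0, 1, 0, 0, 0], [0, 0, 1, 0, 0, 0], [0, 0, 1, 0, 0, 0]]]'

```text
time: 27.95
position: [0.469, -0.0591, 0.3882]
tool_rot: [1.0, 0.001, 0.0, 0.0]
ft_force: [-0.2, 0.2, -2.0]
grip_width: 0.0149
```

Emit:
drive_tool --plan '[[[0, 0.76, 0, 0, 0, 0], [0, 1, 0, 0, 0, 0], [0, 1, 0, 0, 0, 0], [0, 1, 0, 0, 0, 0], [0, 1, 0, 0, 0, 0], [0, 1, 0, 0, 0, 0], [0, 1, 0, 0, 0, 0], [0, 1, 0, 0, 0, 0]]]'

```text
time: 28.95
position: [0.4689, 0.1355, 0.3873]
tool_rot: [1.0, 0.001, 0.0, -0.0]
ft_force: [-0.7, -0.0, -1.3]
grip_width: 0.0152
```

Emit:
drive_tool --plan '[[[0, 0.8, 0, 0, 0, 0], [0, 0.2, 0, 0, 0, 0], [0, 0, 0, 0, 0, 0], [0, 0, 0, 0, 0, 0]]]'

```text
time: 29.45
position: [0.4695, 0.159, 0.3865]
tool_rot: [1.0, 0.001, 0.0, 0.0]
ft_force: [-0.5, -0.7, -1.9]
grip_width: 0.0151
```

```bash
python3 - <<'E'
from h import *
import cv2
o=robot.get_obs();print(o['time'],o['position'],o['tool_rot'],o['ft_force'])
cv2.imwrite('pics/i_w.png',camera('wrist')[:,:,::-1])
for p in [(.469,.16,.02),(.5645,.155,.02),(.5695,.2485,.02)]:print(wproj(p,o))
E
```

```text
29.45 [0.46951078 0.15902506 0.38647473] [9.99999428e-01 1.05786417e-03 6.46133846e-05 1.41510661e-04] [-0.46718441 -0.72986119 -1.88261803]
[316.49815566 178.74147868]
[321.23561508  92.03057919]
[234.61168056  86.96992326]
```

View pics/i_w.png

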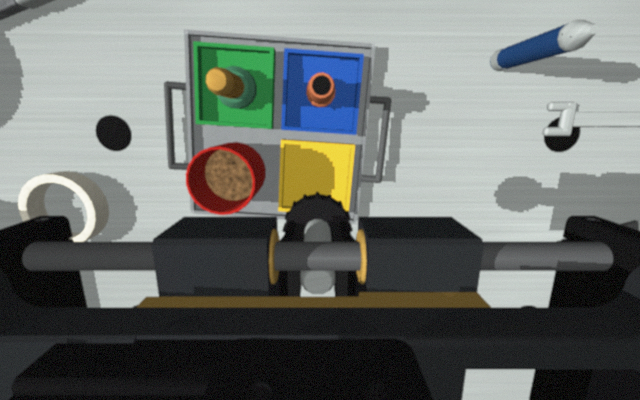

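Emit:
drive_tool --plan '[[[0, 0, -0.7, 0, 0, 0], [0, 0, -1, 0, 0, 0], [0, 0, -1, 0, 0, 0], [0, 0, -1, 0, 0, 0], [0, 0, -1, 0, 0, 0], [0, 0, -1, 0, 0, 0], [0, 0, -0.6, 0, 0, 0], [0, 0, -0.22, 0, 0, 0]]]'

```text
time: 30.5
position: [0.4697, 0.1593, 0.2226]
tool_rot: [1.0, 0.001, -0.001, 0.0]
ft_force: [-0.8, 0.7, -0.8]
grip_width: 0.0154
```

Emit:
drive_tool --plan '[[[0, 0, -0.04, 0, 0, 0], [0, 0, -0.04, 0, 0, 0], [0, 0, 0, 0, 0, 0]]]'

```text
time: 30.88
position: [0.4697, 0.1597, 0.2218]
tool_rot: [1.0, 0.001, 0.001, -0.0]
ft_force: [-1.0, -0.1, -1.2]
grip_width: 0.0151
```

```bash
python3 - <<'E'
from h import *
o={'position':np.array([.46951078,.15902506,.38647473]),'tool_rot':[9.99999428e-01,1.05786417e-03,6.46133846e-05,1.41510661e-04]}
for p in [(222,178.5),(187,178),(257,178),(222,143),(222,214)]:print(wonz(p,.069,o))
print(onz('top',(160+159/5-.5,145+394/5-.5),.069))
E
```

```text
[0.47845739 0.25398766]
[0.47889635 0.28877641]
[0.47903002 0.21912195]
[0.51337306 0.25139098]
[0.44146147 0.25673905]
[0.47395195 0.25399177]
```

Emit:
drive_tool --plan '[[[0, 0, -0.05, 0, 0, 0], [0, 0, 0, 0, 0, 0], [0, 0, 0, 0, 0, 0]]]'

```text
time: 31.25
position: [0.4698, 0.1598, 0.2215]
tool_rot: [1.0, 0.002, 0.001, -0.0]
ft_force: [-0.6, 1.4, 8.0]
grip_width: 0.0151
```

Emit:
drive_tool --plan '[[[0, 0, 0, 0, 0, 0], [0, 0, 0, 0, 0, 0], [0, 0, 0, 0, 0, 0], [0, 0, 0, 0, 0, 0]]]' --grip 0.45

```text
time: 31.75
position: [0.4696, 0.1596, 0.2199]
tool_rot: [1.0, 0.001, -0.0, 0.0]
ft_force: [-0.1, -0.3, -0.2]
grip_width: 0.0443
```

Emit:
drive_tool --plan '[[[0, 0, 0.4, 0, 0, 0], [0, 0, 1, 0, 0, 0], [0, 0, 1, 0, 0, 0], [0, 0, 1, 0, 0, 0], [0, 0, 1, 0, 0, 0], [0, 0, 1, 0, 0, 0], [0, 0, 1, 0, 0, 0], [0, 0, 1, 0, 0, 0]]]'

```text
time: 32.75
position: [0.4691, 0.1596, 0.4064]
tool_rot: [1.0, 0.001, 0.0, -0.0]
ft_force: [-0.5, 0.2, 0.1]
grip_width: 0.0478
```

Emit:
drive_tool --plan '[[[0.53, -0.82, 0, 0, 0, 0], [0.53, -0.82, 0, 0, 0, 0], [0.53, -0.82, 0, 0, 0, 0], [0.53, -0.82, 0, 0, 0, 0], [0.53, -0.82, 0, 0, 0, 0], [0.53, -0.82, 0, 0, 0, 0], [0.53, -0.82, 0, 0, 0, 0], [0.53, -0.82, 0, 0, 0, 0]]]' --grip 0

```text
time: 33.75
position: [0.5764, -0.0058, 0.405]
tool_rot: [1.0, 0.001, -0.0, -0.0]
ft_force: [-0.0, 0.3, 0.8]
grip_width: 0.087
```

Emit:
drive_tool --plan '[[[0.53, -0.82, 0, 0, 0, 0], [0.53, -0.82, 0, 0, 0, 0], [0, 0, 0, 0, 0, 0], [0, 0, 0, 0, 0, 0]]]'

```text
time: 34.25
position: [0.6018, -0.0452, 0.4047]
tool_rot: [1.0, 0.001, -0.001, -0.0]
ft_force: [-0.0, -0.4, 1.0]
grip_width: 0.087
```

```bash
python3 - <<'E'
from h import *
import cv2
o=robot.get_obs();print(o['time'],o['position'],o['tool_rot'],o['ft_force'])
cv2.imwrite('pics/j_w.png',camera('wrist')[:,:,::-1])
cv2.imwrite('pics/j_s.png',camera('scene')[:,:,::-1])
for p in [(.601,-.0445,.12),(.601,-.0445,.0)]:print(wproj(p,o))
E
```

```text
34.25 [ 0.60179527 -0.04520402  0.40470316] [ 9.99998827e-01  1.34260438e-03 -6.24745447e-04 -3.91571219e-04] [-0.0368597  -0.39423609  0.98116023]
[316.94750855 195.78383829]
[317.10859522 172.90810906]
```

View pics/j_w.png

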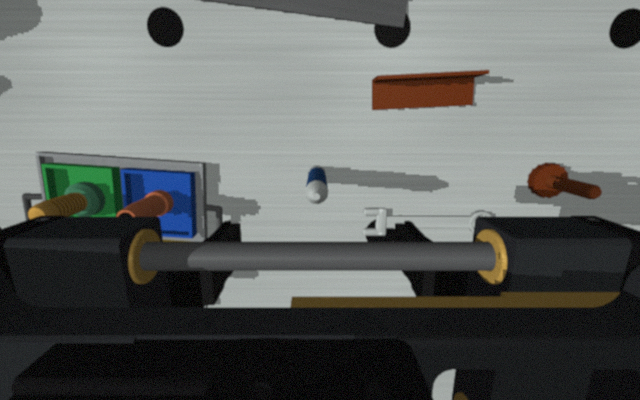

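View pics/j_s.png

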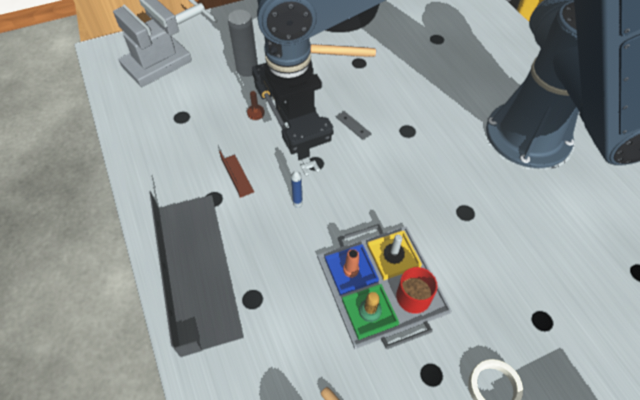

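All three trays hold their parts upright. The punch tip is at (317,196), as predicted. Descending to grip the punch 21 mm above its centre.

Emit:
drive_tool --plan '[[[0, 0, -0.6, 0, 0, 0], [0, 0, -1, 0, 0, 0], [0, 0, -1, 0, 0, 0], [0, 0, -1, 0, 0, 0], [0, 0, -1, 0, 0, 0], [0, 0, -1, 0, 0, 0], [0, 0, -0.59, 0, 0, 0], [0, 0, -0.2, 0, 0, 0]]]'

```text
time: 35.35
position: [0.6017, -0.045, 0.244]
tool_rot: [1.0, 0.002, -0.001, -0.0]
ft_force: [-0.2, -0.2, 0.5]
grip_width: 0.0869
```

Emit:
drive_tool --plan '[[[0, 0, 0, 0, 0, 0], [0, 0, 0, 0, 0, 0], [0, 0, 0, 0, 0, 0], [0, 0, 0, 0, 0, 0], [0, 0, 0, 0, 0, 0], [0, 0, 0, 0, 0, 0], [0, 0, 0, 0, 0, 0], [0, 0, 0, 0, 0, 0]]]' --grip 1 --force 30

```text
time: 36.35
position: [0.6021, -0.0454, 0.2452]
tool_rot: [1.0, 0.001, -0.0, 0.0]
ft_force: [-0.8, -0.6, -0.8]
grip_width: 0.021
```

Emit:
drive_tool --plan '[[[0, 0, 0, 0, 0, 0], [0, 0, 0, 0, 0, 0], [0, 0, 0, 0, 0, 0]]]'

```text
time: 36.72
position: [0.6021, -0.0454, 0.2452]
tool_rot: [1.0, 0.001, -0.0, 0.0]
ft_force: [0.5, -0.2, 0.2]
grip_width: 0.0215
```

Emit:
drive_tool --plan '[[[0, 0, 0.3, 0, 0, 0], [0, 0, 0.6, 0, 0, 0], [0, 0, 1, 0, 0, 0], [0, 0, 1, 0, 0, 0], [0, 0, 1, 0, 0, 0], [0, 0, 1, 0, 0, 0], [0, 0, 1, 0, 0, 0], [0, 0, 0.6, 0, 0, 0]]]'

```text
time: 37.72
position: [0.602, -0.0453, 0.41]
tool_rot: [1.0, 0.001, 0.001, 0.0]
ft_force: [-0.9, 0.1, -3.4]
grip_width: 0.021
```

Emit:
drive_tool --plan '[[[-0.36, 0.7, 0, 0, 0, 0], [-0.36, 0.9, 0, 0, 0, 0], [-0.36, 0.9, 0, 0, 0, 0], [-0.36, 0.9, 0, 0, 0, 0], [-0.36, 0.9, 0, 0, 0, 0], [-0.36, 0.9, 0, 0, 0, 0], [-0.36, 0.9, 0, 0, 0, 0], [-0.36, 0.9, 0, 0, 0, 0]]]'

```text
time: 38.72
position: [0.529, 0.1316, 0.4075]
tool_rot: [1.0, 0.002, -0.0, -0.0]
ft_force: [0.2, -0.2, -3.0]
grip_width: 0.0213
```

Emit:
drive_tool --plan '[[[-0.36, 0.9, 0, 0, 0, 0], [-0.36, 0.9, 0, 0, 0, 0], [-0.36, 0.9, 0, 0, 0, 0], [-0.36, 0.9, 0, 0, 0, 0], [-0.36, 0.9, 0, 0, 0, 0], [-0.36, 0.48, 0, 0, 0, 0], [0, 0, 0, 0, 0, 0], [0, 0, 0, 0, 0, 0]]]'

```text
time: 39.72
position: [0.4762, 0.2539, 0.4078]
tool_rot: [1.0, 0.001, 0.0, 0.0]
ft_force: [0.1, -0.1, -3.3]
grip_width: 0.021
```

Emit:
drive_tool --plan '[[[0, 0, -0.6, 0, 0, 0], [0, 0, -0.8, 0, 0, 0], [0, 0, -0.6, 0, 0, 0], [0, 0, -0.4, 0, 0, 0], [0, 0, 0, 0, 0, 0], [0, 0, 0, 0, 0, 0]]]'

```text
time: 40.48
position: [0.4764, 0.2542, 0.3481]
tool_rot: [1.0, 0.001, 0.001, -0.0]
ft_force: [0.1, 0.4, -2.1]
grip_width: 0.0212
```

```bash
python3 - <<'E'
from h import *
import cv2
o=robot.get_obs();print(o['time'],o['position'],o['tool_rot'],o['ft_force'],o['grip_width'])
for c in('wrist','scene','top'):
  cv2.imwrite(f'pics/k_{c}.png',camera(c)[:,:,::-1])
p=o['position'];s=cv2.imread('pics/k_scene.png')
cv2.imwrite('pics/k_sc.png',cv2.resize(s[200:360,300:480],None,fx=4,fy=3.7,interpolation=2))
print(proj('scene',(.4755,.254,.069)))
E
```

```text
40.475 [0.47642962 0.25420208 0.34811704] [ 9.99998922e-01  1.34985478e-03  5.53986143e-04 -1.65553633e-04] [ 0.12988037  0.3976994  -2.12795875] 0.021157433632292177
[418.31584405 282.45240989]
```

View pics/k_sc.png

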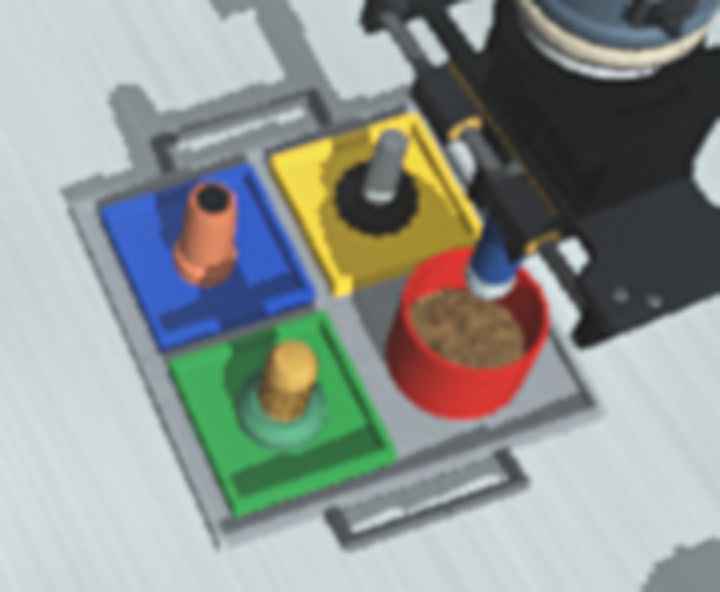

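View pics/k_top.png

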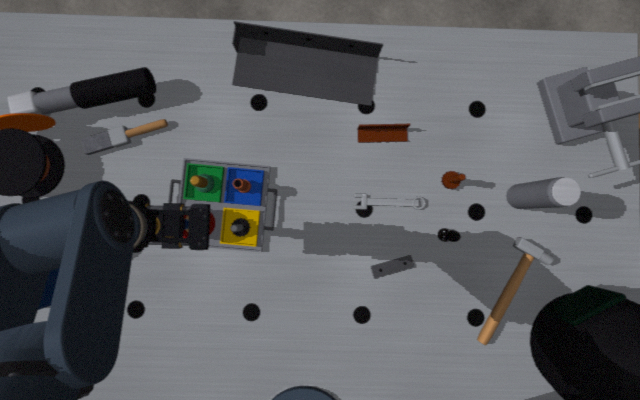

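Emit:
drive_tool --plan '[[[0, 0, -0.4, 0, 0, 0], [0, 0, -0.5, 0, 0, 0], [0, 0, -0.5, 0, 0, 0], [0, 0, -0.3, 0, 0, 0], [0, 0, -0.12, 0, 0, 0], [0, 0, 0, 0, 0, 0], [0, 0, 0, 0, 0, 0]]]'

```text
time: 41.5
position: [0.4763, 0.2542, 0.3026]
tool_rot: [1.0, 0.001, 0.0, -0.0]
ft_force: [0.9, -0.1, -2.6]
grip_width: 0.0213
```

Emit:
drive_tool --plan '[[[0, 0, -0.04, 0, 0, 0], [0, 0, -0.04, 0, 0, 0], [0, 0, -0.04, 0, 0, 0], [0, 0, 0, 0, 0, 0]]]'

```text
time: 42.0
position: [0.476, 0.2541, 0.2992]
tool_rot: [1.0, 0.001, -0.0, 0.0]
ft_force: [0.2, 0.6, -2.8]
grip_width: 0.0214
```

Emit:
drive_tool --plan '[[[0, 0, -0.04, 0, 0, 0], [0, 0, -0.04, 0, 0, 0], [0, 0, -0.04, 0, 0, 0], [0, 0, 0, 0, 0, 0]]]'

```text
time: 42.5
position: [0.476, 0.2541, 0.2961]
tool_rot: [1.0, 0.001, -0.0, 0.0]
ft_force: [0.2, 0.4, -2.7]
grip_width: 0.0212
```

Emit:
drive_tool --plan '[[[0, 0, -0.04, 0, 0, 0], [0, 0, -0.04, 0, 0, 0], [0, 0, -0.04, 0, 0, 0], [0, 0, 0, 0, 0, 0]]]'

```text
time: 43.0
position: [0.476, 0.2541, 0.2931]
tool_rot: [1.0, 0.001, -0.0, 0.0]
ft_force: [-0.3, -0.5, -3.1]
grip_width: 0.0214
```

Emit:
drive_tool --plan '[[[0, 0, -0.04, 0, 0, 0], [0, 0, -0.04, 0, 0, 0], [0, 0, -0.04, 0, 0, 0], [0, 0, 0, 0, 0, 0]]]'

```text
time: 43.5
position: [0.476, 0.2541, 0.2902]
tool_rot: [1.0, 0.001, -0.0, 0.0]
ft_force: [-0.1, -0.2, -3.4]
grip_width: 0.021
```

Emit:
drive_tool --plan '[[[0, 0, -0.04, 0, 0, 0], [0, 0, -0.04, 0, 0, 0], [0, 0, -0.04, 0, 0, 0], [0, 0, 0, 0, 0, 0]]]'

```text
time: 44.0
position: [0.476, 0.2541, 0.2871]
tool_rot: [1.0, 0.001, -0.0, 0.0]
ft_force: [-0.7, 0.3, -4.5]
grip_width: 0.021
```

Emit:
drive_tool --plan '[[[0, 0, -0.04, 0, 0, 0], [0, 0, -0.04, 0, 0, 0], [0, 0, -0.04, 0, 0, 0], [0, 0, 0, 0, 0, 0]]]'

```text
time: 44.5
position: [0.476, 0.2541, 0.2841]
tool_rot: [1.0, 0.001, -0.0, 0.0]
ft_force: [1.6, 0.1, -3.0]
grip_width: 0.0212
```

Emit:
drive_tool --plan '[[[0, 0, -0.04, 0, 0, 0], [0, 0, -0.04, 0, 0, 0], [0, 0, -0.04, 0, 0, 0], [0, 0, 0, 0, 0, 0]]]'

```text
time: 45.0
position: [0.476, 0.2541, 0.2811]
tool_rot: [1.0, 0.001, -0.0, 0.0]
ft_force: [0.2, -0.4, -3.6]
grip_width: 0.0214
```

Emit:
drive_tool --plan '[[[0, 0, -0.04, 0, 0, 0], [0, 0, -0.04, 0, 0, 0], [0, 0, -0.04, 0, 0, 0], [0, 0, 0, 0, 0, 0]]]'

```text
time: 45.5
position: [0.476, 0.2541, 0.2781]
tool_rot: [1.0, 0.001, -0.0, 0.0]
ft_force: [0.0, -0.2, -3.4]
grip_width: 0.0207
```

Emit:
drive_tool --plan '[[[0, 0, -0.04, 0, 0, 0], [0, 0, -0.04, 0, 0, 0], [0, 0, -0.04, 0, 0, 0], [0, 0, 0, 0, 0, 0]]]'

```text
time: 46.0
position: [0.476, 0.2541, 0.2751]
tool_rot: [1.0, 0.001, -0.0, 0.0]
ft_force: [-0.5, 0.7, -2.3]
grip_width: 0.0206
```

Emit:
drive_tool --plan '[[[0, 0, -0.04, 0, 0, 0], [0, 0, -0.04, 0, 0, 0], [0, 0, 0, 0, 0, 0]]]'

```text
time: 46.38
position: [0.476, 0.2541, 0.2732]
tool_rot: [1.0, 0.001, -0.0, 0.0]
ft_force: [-0.9, 0.4, -3.2]
grip_width: 0.021
```

Emit:
drive_tool --plan '[[[0, 0, -0.04, 0, 0, 0], [0, 0, -0.04, 0, 0, 0], [0, 0, 0, 0, 0, 0]]]'

```text
time: 46.75
position: [0.4761, 0.2541, 0.2715]
tool_rot: [1.0, 0.001, 0.0, -0.0]
ft_force: [-0.5, -0.8, -1.0]
grip_width: 0.021
```

Emit:
drive_tool --plan '[[[0, 0, -0.04, 0, 0, 0], [0, 0, 0, 0, 0, 0], [0, 0, 0, 0, 0, 0]]]'

```text
time: 47.12
position: [0.4761, 0.2542, 0.2714]
tool_rot: [1.0, 0.001, 0.0, -0.0]
ft_force: [-1.4, -0.7, 6.3]
grip_width: 0.021
```

Contact felt: force rose by about 9 N and z stopped at 0.2714, so the plug is about 22 mm up, within the stated range. Letting go.

Emit:
drive_tool --plan '[[[0, 0, 0, 0, 0, 0], [0, 0, 0, 0, 0, 0], [0, 0, 0, 0, 0, 0], [0, 0, 0, 0, 0, 0]]]' --grip 0.45

```text
time: 47.62
position: [0.4761, 0.2541, 0.2701]
tool_rot: [1.0, 0.001, -0.0, 0.0]
ft_force: [-0.6, -0.2, -0.4]
grip_width: 0.0464
```

Emit:
drive_tool --plan '[[[0, 0, 0.3, 0, 0, 0], [0, 0, 0.6, 0, 0, 0], [0, 0, 1, 0, 0, 0], [0, 0, 1, 0, 0, 0], [0, 0, 1, 0, 0, 0], [0, 0, 1, 0, 0, 0], [0, 0, 1, 0, 0, 0]]]'

```text
time: 48.5
position: [0.4758, 0.2541, 0.4199]
tool_rot: [1.0, 0.001, 0.001, -0.0]
ft_force: [0.6, 0.6, -0.2]
grip_width: 0.0478
```

Emit:
drive_tool --plan '[[[-0.3, -1, 0.3, 0, 0, 0], [-0.3, -1, 0.3, 0, 0, 0], [-0.3, -1, 0, 0, 0, 0], [-0.3, -1, 0, 0, 0, 0], [0, -1, 0, 0, 0, 0], [0, -1, 0, 0, 0, 0], [0, -1, 0, 0, 0, 0], [0, -1, 0, 0, 0, 0]]]'

```text
time: 49.5
position: [0.4458, 0.0534, 0.4339]
tool_rot: [1.0, 0.001, 0.001, 0.0]
ft_force: [-0.2, -0.2, 0.2]
grip_width: 0.0479
```

```bash
python3 - <<'E'
from h import *
import cv2
o=robot.get_obs();print(o['time'],o['position'],o['ft_force'])
s=camera('scene')[:,:,::-1];t=camera('top')[:,:,::-1]
cv2.imwrite('pics/l_s.png',s);cv2.imwrite('pics/l_t.png',t)
cv2.imwrite('pics/l_c.png',np.vstack([cv2.resize(s[200:360,300:480],(450,400)),]) )
cv2.imwrite('pics/l_tc.png',cv2.resize(t[145:260,160:480],None,fx=2.5,fy=2.5,interpolation=0))
a=cv2.imread('pics/a_top.png')[160:250,435:475].astype(int);print('lookalike diff',np.abs(a-t[160:250,435:475]).mean())
E
```

```text
49.5 [0.44576094 0.05339605 0.43392504] [-0.1661117  -0.23832681  0.19428063]
lookalike diff 16.76935185185185
```

View pics/l_s.png

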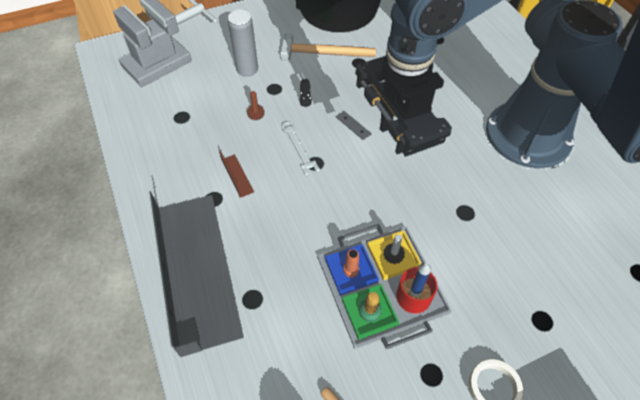

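View pics/l_tc.png

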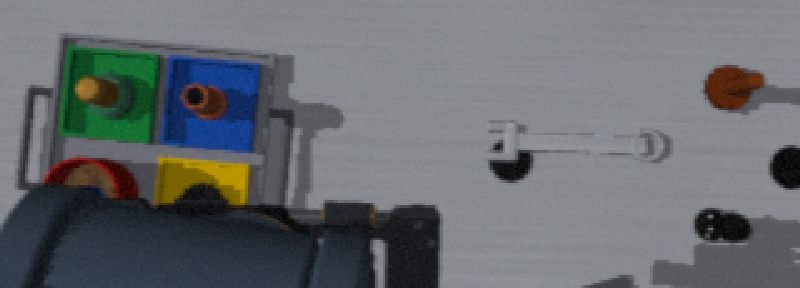

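View pics/l_c.png

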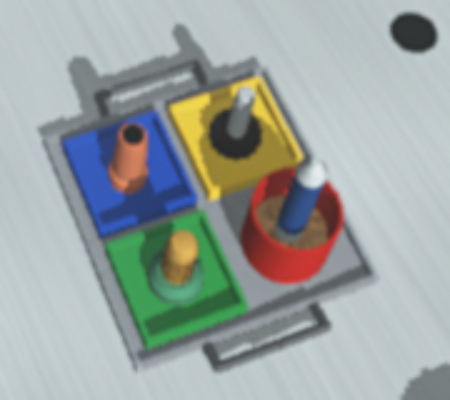

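The checks agree. In the scene view, the bolt head at (394,253), jack foot at (371,311) and nozzle foot at (352,271) lie within about 3 px of the yellow (394,254), green (370,311) and blue (352,268) tray centres. The punch stands in the tin and the look-alikes have not moved.

```bash
python3 - <<'E'
from rig import robot
print(robot.hand_in()); print(robot.get_obs()['time'])
E
```

```text
the job is handed in; nothing more can be done
None
the job is handed in; nothing more can be done
```

I packed the caddy and handed the job in at about 49.6 s of the 117 s allowed. The hand-in gives no verdict, so the result rests on my own checks.

- **Trays:** the copper nozzle stands in the blue tray, the bright bolt in the yellow and the green-footed jack in the green. In the last scene picture all three are upright, within about 3 px of their tray centres. Each was let go after a 6–8 N touch on the tray floor.
- **Punch:** I lowered it in 1 mm steps until the force rose by about 9 N. That puts the plug about 22 mm above the tin's underside, at the bottom of the stated range. I then let go, and it stands in the tin.
- **Look-alikes:** the sooty nozzle and rusty bolt are upright at the same spots as at the start, judged by eye. An image-difference check on that patch was not usable, probably because the arm's shadow had moved.
- **Disagreements:** the wrist camera put the tin and trays 2–4 mm further out in x than the top camera, within tolerance. In the first wrist picture the punch tip was 8 px from where I predicted. Later wrist pictures matched within about 5 px.
- **Robot:** the gripper was clear of everything at hand-in.

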